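# Clear the pot aside and tuck the splash strip under the lapped guard plate

## Robot

A 7-joint arm with a two-finger parallel gripper is mounted at the origin on the work surface. World frame = base frame: x ahead of the robot, y to its left, z up, the work surface at z = 0. Lengths are in m, angles in rad, forces in N, time in s.
With the tool pointing down it reaches from about 0.4 to 0.85 m from the base axis. Payload 10.4 kg.
Tool frame: the origin (TCP) lies at the very end of the fingers, on their centre line; the grasp point (between the pads) lies 19 mm behind it; z points along the fingers, y is the line along which they close (so a half turn about z gives the same grasp; the last joint's range is limited). The gripper opens to 87 mm and grips with 3 to 60 N. Pads are 19 mm wide; open, the fingers measure 117 mm over their backs; the gripper's body (75 mm by 190 mm) begins 51 mm behind the grasp point.
Start: joints at [-1.204, 0.332, -0.065, 1.46, 0.022, 1.35, -0.088], TCP at [0.237, 0.578, 0.223] pointing down, gripper open.
Joint ranges: [-2.6, 2.6], [-0.5, 2.12], [-1.47, 1.34], [0.16, 2.42], [-1.27, 4.41], [0.06, 2.06], [-2.6, 2.6]. Speed limits (rad/s): [2.22, 2.22, 2.79, 2.79, 3.14, 3.14, 3.14].

## Interface

Orientations are given as a unit quaternion [x, y, z, w].
In Python, from bench import * gives the robot as it stands.
- The arm moves only by the tool step_arm, never from a script. Its arguments are lists of equal length, an entry for each row: "delta_pos": the shift along the world's x, y, z in units of 25 mm (1.0 is 25 mm), a list of three; "turn": the turn about the world's z in units of 0.12 rad (1.0 is 0.12 rad). In form: {"delta_pos": [[tx, ty, tz], ...], "turn": [turn, ...]}. A call has 1 to 12 rows; each row shifts and turns the commanded pose from where the row before left it; what a row does not reach is not made up. A row lasts 1/10 s, in which the tool goes at most 50 mm and 8.59 degrees, less where a joint would pass 70% of its speed; a pose out of reach is approached as far as the arm can. A call with a number of a shift or a turn outside -1 to 1 is refused whole. A call with a gripper value outside its range is refused whole. "grip" is the closure, from 0 (fully open) to 1 (shut), set as the call begins (left out, the last holds). The fingers move at their own pace and stop on an object; "newtons" is the grip in N (left out, the last holds). Time passes only in rows, so rows that do not move let the fingers close. It gives the time, the measured TCP pose, the force, the opening and the grip force at its end, in the units of the state.
- read_state(): the state, without advancing time (a new reading comes with each control period).
- camera(name): name is "side" or "top" or "wrist"; returns a dict with "image" (480x640x3 uint8, red, green, blue), "z_map" (480x640 float32, m along the optical axis (not along the pixel's ray), 0 where there is no reading), "mtx" (3x3 intrinsics, pixels), "view" (4x4, takes a point from world to camera coordinates). Camera axes: x right, y up, looking along -z (the intrinsics and any distortion apply to the point x, -y, -z); pixel columns grow to the right and rows downward; lengths in m; the calibration is good to about 2 mm. The wrist camera is an equidistant fisheye: a pixel r from the principal point sees the ray r / f radians off the axis. A picture is of the moment at which its call begins.
- close_job(): hands the job in; it is judged then, once.
The state is a dict: "time": time; "joint_positions": joint angles; "joint_vel": joint speeds; "joint_torque": joint torques, N m; "ee_pos": TCP position; "eef_rot": TCP orientation; "ft_force": force on the tool from outside, world axes, zero at the start; "torque": the same for the moment, N m; "width": finger opening in m; "grip_force": force on a finger pad.
Only numpy, scipy, OpenCV 4.12 (cv2) and the standard library are available. Lean on these libraries where they do the work, as an engineer would, in place of code of your own. Each camera call takes 0.05 s, during which the arm holds its last target. There are 200 camera calls.

## Task

On the grey spill deck, slide the lidded steel pot sideways, without lifting it off the deck, onto the free red-ringed place. Then lay the aluminium splash strip on the deck and tuck its far edge under the orange lapped guard plate at least as far as the strip's red line, straight and between the two cheeks, without lifting the guard plate. Finish while still holding the strip, pressed down firmly and flat on the deck; leave the flask, the tray and the jars where they stand.

Things in the scene. Friction and masses are not known exactly. Their poses are not given: they have to be found in the camera images.
- deck: fixed grey spill deck lying on the bench, 300 (x) by 390 (y) by 18 mm thick, flat top. Origin at the centre of its underside, so the top is at z = +18 mm; its x axis points away from the robot, towards the guard plate, y to the left. It lies turned by up to about 9 degrees. On its top, under the guard plate, stand two dark steel cheeks 8 mm high (from x = 65 to 145 mm; inner faces at y = -67 and +67 mm) and between them an 8 mm high back stop whose near face is at x = 95 mm.
- lap_edge (a point): middle of the underside of the guard plate's free edge. The guard plate (the lap) is an orange plate 4 mm thick, 154 mm wide (deck y), reaching 86 mm from its hinge (deck x = 135 mm, 26 mm above the bench) towards the robot; it lies level with an 8 mm gap between it and the deck top, and its last 13 mm are turned up so that the mouth at the free edge is about 13.5 mm high. The free edge is at deck x = 49 mm, y = 0. It weighs 120 g and rests shut by its own weight alone.
- lap (a joint): angle of the guard plate's hinge: 0 lying shut, growing as the free edge is raised (rad)
- pot: lidded stainless pot, loose: body 84 mm across and 34 mm high, lid 88 mm across whose top is 40 mm above the pot's underside, on it an upright black round knob 24 mm across and 30 mm high. Origin at the centre of its underside; 0.3 to 0.65 kg. It starts standing on the middle of the deck, in the way of the strip.
- pot_knob (a point): centre of the top of the pot's knob, 70 mm above the pot's underside
- ring: the free place for the pot: a painted red ring 106 mm across with white inside (92 mm), flat on the deck's left or right half. Origin at its centre on the deck top. The pot's centre belongs on it.
- strip: aluminium splash strip, loose, 0.2 kg: plate 100 (x) by 110 (y) by 4 mm with a blue upright grip rib on it, 14 mm thick (x), 60 mm long (y), its top 38 mm above the underside, centred at x = -30 mm. Origin at the centre of the plate's underside. The edge at x = +50 mm is the one to tuck; a red line across the plate lies 25 mm back from it. It starts flat on the bench to the left or right of the deck.
- strip_grip (a point): centre of the top of the strip's grip rib (strip x = -30, z = 38 mm)
- strip_edge (a point): middle of the strip's tuck edge, on the underside (strip x = +50, z = 0)
- flask: bystander: amber conical flask with a stopper, 76 mm across, 136 mm high, standing on the deck on the side away from the ring. Origin at the centre of its underside.
- tray: bystander: open white plastic tray 90 by 110 by 30 mm on the bench, on the side of the deck away from the strip. Origin at the centre of its underside.
- jar_a: bystander: clear sample jar with a red cap, 44 mm across, 55 mm high, on the bench left of the deck's far part. Origin at the centre of its underside.
- jar_b: bystander: a like jar, on the bench right of the deck's far part
There are look-alikes about, which are no part of the job. There is more than one size of the pot; the one meant has the size given above.

How it is judged:
By the outcome, as a careful person would: the job done as asked, in the order asked, and still so for the second after the job is handed in, while the arm keeps its last pose, push and grip.
It also fails if it takes over 64 s, if anything falls off the work surface, if the arm or the gripper's body presses on something with over 40 N, if the wrist force passes 120 N, or if a joint passes its speed limit or range.

## Working session

There is one attempt and no reset: what is moved stays moved. The work goes in short steps, Python scripts to look and compute and a tool call to move; the robot and the scene stay as the last step left them, time stands still between calls to the robot, and variables do not carry over. Pictures are saved under pics/ and viewed, at most 10 in all, crops included, and the job is handed in when it is done.

Besides the shell and the picture viewer there is one more tool, called after "Request:" by a JSON object that holds its "name" and its "arguments". step_arm: Moves the arm, as the interface text tells. Shifts and turns lie within -1 to 1; 1 stands for 25 mm of shift or 0.12 rad of turn. Its arguments: {"type":"object","properties":{"delta_pos":{"type":"array"},"turn":{"type":"array"},"grip":{"type":"number"},"newtons":{"type":"number"}},"required":["delta_pos","turn"]}

```bash
mkdir -p pics; cat > h.py <<'E'
from bench import *
import numpy as np, cv2
def snap(n,f):
    c=camera(n); np.savez('%s.npz'%f,**c); cv2.imwrite('pics/%s.png'%f,c['image'][:,:,::-1]); return c
def world(c,z=None):
    # all pixel world points from depth (pinhole)
    K=c['mtx'];h,w=c['z_map'].shape;u,v=np.meshgrid(np.arange(w),np.arange(h));d=c['z_map']
    P=np.stack([(u-K[0,2])/K[0,0]*d,-(v-K[1,2])/K[1,1]*d,-d,np.ones_like(d)],-1)
    return (P@np.linalg.inv(c['view']).T)[...,:3]
def onplane(c,uv,z):
    K=c['mtx'];T=np.linalg.inv(c['view']);uv=np.atleast_2d(uv).astype(float)
    r=np.stack([(uv[:,0]-K[0,2])/K[0,0],-(uv[:,1]-K[1,2])/K[1,1],-np.ones(len(uv))],-1)@T[:3,:3].T
    o=T[:3,3]; return o+r*((z-o[2])/r[:,2])[:,None]
E
python3 - <<'E'
from h import *
c=snap('top','top1'); s=snap('side','side1')
print(read_state()); print(c['mtx'],c['view'])
E
```

```text
{'time': 0.1, 'joint_positions': array([-1.20362171,  0.33281098, -0.06469904,  1.46084567,  0.02160586,
        1.34993393, -0.08850437]), 'joint_vel': array([ 0.00029905, -0.00044609, -0.00056993, -0.00184103,  0.00154968,
       -0.00087005, -0.00062794]), 'joint_torque': array([ 1.58676739e-03, -6.24539995e+01,  2.44378980e-02, -3.90719426e+01,
       -6.14538300e-02,  3.64887679e-02,  7.77297510e-05]), 'ee_pos': array([0.23735936, 0.57779159, 0.22183764]), 'eef_rot': array([ 1.93648587e-01,  9.81070742e-01, -6.44379315e-04, -9.35977071e-05]), 'ft_force': array([-0.34884554, -0.95512979, -0.54166498]), 'torque': array([ 0.01480657, -0.02910662, -0.07617811]), 'grip_force': 0.0, 'width': 0.08693490816528393}
[[453.60213691   0.         315.03874543]
 [  0.         453.60213691 234.0908835 ]
 [  0.           0.           1.        ]] [[ 0.02391309 -0.99930117 -0.0287285   0.00217083]
 [ 0.99374567  0.02062511  0.10974581 -0.5157833 ]
 [-0.10907659 -0.03117319  0.99354443 -0.94716908]
 [ 0.          0.          0.          1.        ]]
```

View pics/top1.png

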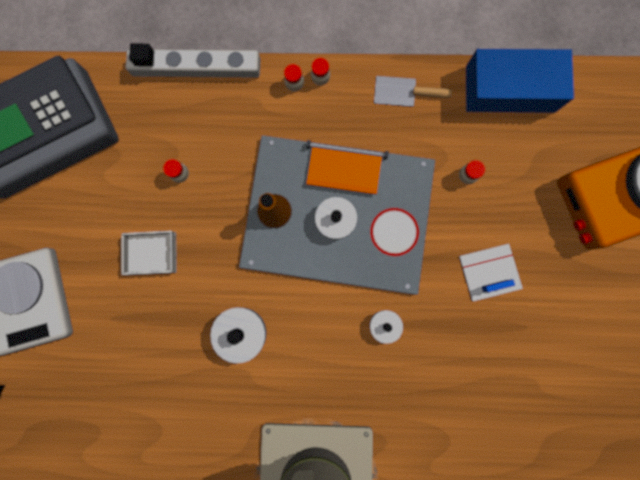

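View pics/side1.png

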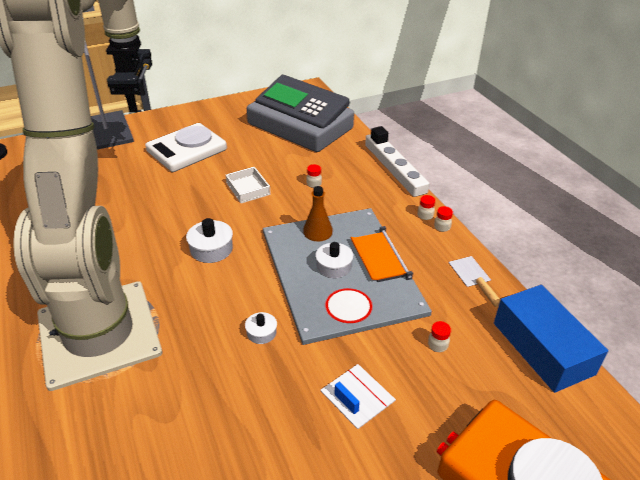

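The top view shows the deck with corners near (262,137), (434,159), (416,293) and (240,268). The pot is at (336,218), the ring at (395,232) on the right half, the flask at (273,211), and the strip on the right at (491,271) with its rib near (498,287). I'll enlarge for exact pixels.

```bash
python3 - <<'E'
from h import *
c=dict(np.load('top1.npz'))
im=cv2.imread('pics/top1.png')[125:310,235:535]
cv2.imwrite('pics/crop1.png',cv2.resize(im[:,:],None,fx=2.66,fy=2.66,interpolation=cv2.INTER_CUBIC))
W=world(c); hsv=cv2.cvtColor(c['image'],cv2.COLOR_RGB2HSV)
def show(n,m):
    k,l,st,ce=cv2.connectedComponentsWithStats(m.astype(np.uint8))
    for i in range(1,k):
        if st[i,4]>25:
            p=W[l==i]; q=np.argwhere(l==i)[:,::-1]; r=cv2.minAreaRect(p[:,:2].astype(np.float32)*1000)
            print(n,ce[i].round(1),st[i,4],'med',np.median(p,0).round(4),'rect',np.round(r[0]),np.round(r[1]),round(r[2],1))
H,S,V=hsv[...,0],hsv[...,1],hsv[...,2]
roi=np.zeros_like(H,bool);roi[120:310,150:535]=1
show('orange',roi&(H>5)&(H<16)&(S>230)&(V>150))
show('blue',roi&(H>100)&(H<130)&(S>150))
show('red',roi&((H<4)|(H>176))&(S>150)&(V>120))
show('stripwhite',roi&(S<60)&(V>150)&(W[...,1]<-.28))
show('deck',roi&(abs(W[...,2]-.018)<.006)&(S<70)&(V<180)&(W[...,1]>-.28)&(W[...,1]<.2))
show('pot',roi&(W[...,2]>.05)&(abs(W[...,1]+.04)<.06)&(abs(W[...,0]-.56)<.07))
show('lid',roi&(abs(W[...,2]-.058)<.006)&(abs(W[...,1]+.04)<.06)&(abs(W[...,0]-.56)<.07))
show('knob',roi&(W[...,2]>.078)&(abs(W[...,1]+.04)<.06)&(abs(W[...,0]-.56)<.07))
show('flask',roi&(W[...,2]>.04)&(abs(W[...,1]-.1)<.06)&(abs(W[...,0]-.56)<.07))
for z,uv in ((.018,[[262,137],[434,159],[416,293],[240,268],[395,232]]),(.088,[[336,216]])): print(onplane(c,uv,z).round(4))
E
```

```text
orange [343.7 170.2] 2497 med [ 0.6568 -0.0454  0.0288] rect [554. -32.] [150. 291.] 82.7
blue [498.2 285.5] 167 med [ 0.4156 -0.3704  0.0361] rect [ 407. -209.] [ 22. 385.] 2.7
red [172.5 168.1] 222 med [0.6494 0.3227 0.054 ] rect [534. 161.] [434.  34.] 54.7
red [474.5 169.3] 222 med [ 0.6574 -0.3197  0.0533] rect [ 545. -171.] [ 33. 409.] 36.8
red [394.5 231.6] 241 med [ 0.5242 -0.1582  0.0172] rect [ 502. -100.] [103. 227.] 23.5
stripwhite [485.6 254.7] 552 med [ 0.4811 -0.358   0.0023] rect [ 481. -358.] [ 24. 111.] 15.3
stripwhite [492.6 275.7] 1388 med [ 0.4385 -0.3714  0.0026] rect [ 432. -372.] [ 74. 112.] 16.1
deck [334.6 221.5] 16374 med [ 0.5322 -0.0114  0.0168] rect [565. -34.] [389. 300.] 82.7
deck [394.4 231.7] 241 med [ 0.5258 -0.157   0.0175] rect [ 526. -157.] [90. 91.] 65.5
pot [336.1 217.9] 1359 med [ 0.5467 -0.03    0.0564] rect [548. -31.] [86. 86.] 57.9
lid [336.1 218. ] 1227 med [ 0.5465 -0.0306  0.0562] rect [548. -30.] [86. 86.] 64.0
knob [336.2 215.7] 109 med [ 0.5473 -0.0298  0.0864] rect [548. -30.] [23. 21.] 43.6
flask [272.9 208.9] 788 med [0.5562 0.0966 0.0812] rect [561. 101.] [57. 66.] 36.4
[[ 0.7325  0.1378  0.018 ]
 [ 0.6881 -0.2435  0.018 ]
 [ 0.395  -0.2041  0.018 ]
 [ 0.4395  0.1748  0.018 ]
 [ 0.5249 -0.1589  0.018 ]]
[[ 0.5468 -0.0297  0.088 ]]
```

View pics/crop1.png

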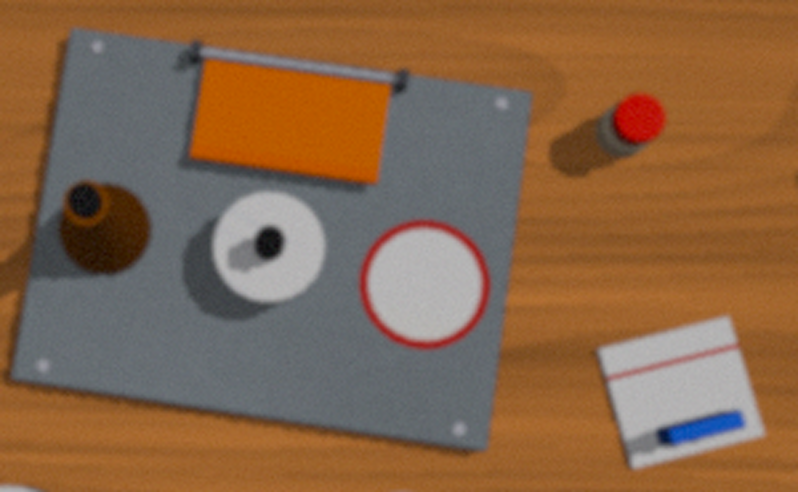

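Estimates:
- Deck: centre (0.565, -0.034), yaw about -7.1°.
- Pot: (0.5475, -0.030).
- Ring: (0.5255, -0.158).
- Strip: yaw about 15°, rib at about (0.4155, -0.375).

I'll move above the pot with the closing line along deck x.

Request:
{"name": "step_arm", "arguments": {"delta_pos": [[0.48,-0.94,0],[0.48,-0.94,0],[0.48,-0.94,0],[0.48,-0.94,0],[0.48,-0.94,0],[0.48,-0.94,0],[0.48,-0.94,0],[0.48,-0.94,0],[0.48,-0.94,0],[0.48,-0.94,0],[0.48,-0.94,0],[0.48,-0.94,0]], "turn": [-0.42,-0.42,-0.42,-0.42,-0.42,-0.42,-0.42,-0.42,-0.42,-0.42,-0.42,-0.42], "grip": 0}}

```text
time: 1.3
ee_pos: [0.3824, 0.2942, 0.2227]
eef_rot: [0.479, 0.878, 0.0, 0.0]
ft_force: [0.1, -0.2, -0.2]
width: 0.0869
grip_force: 0.0
```

Request:
{"name": "step_arm", "arguments": {"delta_pos": [[0.48,-0.94,0],[0.48,-0.94,0],[0.48,-0.94,0],[0.48,-0.94,0],[0.48,-0.94,0],[0.48,-0.94,0],[0.48,-0.94,0],[0.48,-0.94,0],[0.48,-0.94,0],[0.48,-0.94,0],[0.48,-0.94,0],[0.48,-0.94,0]], "turn": [-0.42,-0.42,-0.42,-0.42,-0.42,-0.42,-0.42,-0.42,-0.42,-0.42,-0.42,-0.42]}}

```text
time: 2.5
ee_pos: [0.5264, 0.0121, 0.2226]
eef_rot: [0.719, 0.695, -0.0, 0.0]
ft_force: [0.0, -0.3, 0.2]
width: 0.0871
grip_force: 0.0
```

Request:
{"name": "step_arm", "arguments": {"delta_pos": [[0.42,-0.84,0],[0.42,-0.84,0],[0,0,-0.9],[0,0,-0.9],[0,0,-0.9],[0,0,-0.9],[0,0,-0.9],[0,0,-0.8],[0,0,-0.5],[0,0,-0.3],[0,0,-0.16],[0,0,0]], "turn": [-0.37,-0.38,0,0,0,0,0,0,0,0,0,0]}}

```text
time: 3.7
ee_pos: [0.5467, -0.028, 0.0661]
eef_rot: [0.748, 0.664, 0.0, 0.0]
ft_force: [-0.6, 0.3, -0.1]
width: 0.0868
grip_force: 0.0
```

```bash
python3 - <<'E'
from h import *
c=snap('wrist','w1')
print(c['mtx'],c['view'])
E
```

```text
[[371.64829954   0.         324.31703157]
 [  0.         371.64829954 242.53838487]
 [  0.           0.           1.        ]] [[ 9.92957997e-01 -1.18464382e-01  7.78998092e-04 -5.46428657e-01]
 [ 1.14545936e-01  9.58394653e-01 -2.61455385e-01 -4.40525709e-02]
 [ 3.02265631e-02  2.59703447e-01  9.65215248e-01 -2.48603395e-01]
 [ 0.00000000e+00  0.00000000e+00  0.00000000e+00  1.00000000e+00]]
```

View pics/w1.png

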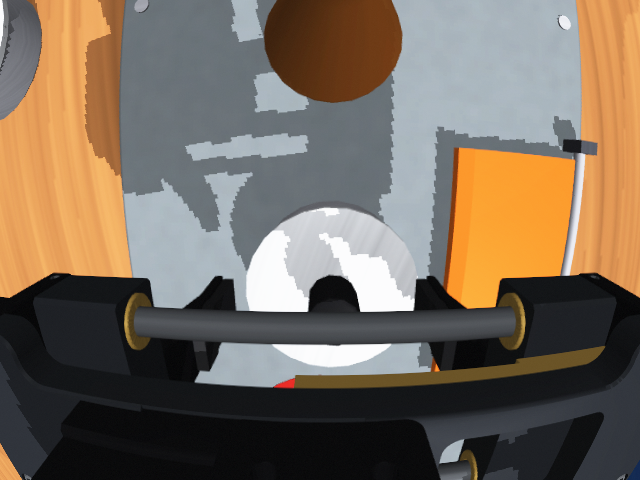

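The wrist view shows the black knob (335,295) centred between the fingers at (220,310) and (430,310), and the fingers are clear of the lid. Closing on it.

Request:
{"name": "step_arm", "arguments": {"delta_pos": [[0,0,0],[0,0,0],[0,0,0],[0,0,0],[0,0,0],[0,0,0],[0,0,0],[0,0,0]], "turn": [0,0,0,0,0,0,0,0], "grip": 1, "newtons": 20}}

```text
time: 4.55
ee_pos: [0.5466, -0.0279, 0.0661]
eef_rot: [0.748, 0.664, 0.0, 0.0]
ft_force: [2.5, 0.2, -0.3]
width: 0.0311
grip_force: 0.8
```

Request:
{"name": "step_arm", "arguments": {"delta_pos": [[0,0,0],[0,0,0],[0,0,0],[0,0,0]], "turn": [0,0,0,0]}}

```text
time: 4.95
ee_pos: [0.5467, -0.0279, 0.0662]
eef_rot: [0.748, 0.664, 0.0, 0.0]
ft_force: [2.3, -0.3, -0.7]
width: 0.0234
grip_force: 20.0
```

Request:
{"name": "step_arm", "arguments": {"delta_pos": [[-0.03,-0.15,0],[-0.06,-0.35,0],[-0.06,-0.35,0],[-0.06,-0.35,0],[-0.06,-0.35,0],[-0.06,-0.35,0],[-0.06,-0.35,0],[-0.06,-0.35,0],[-0.06,-0.35,0],[-0.06,-0.35,0],[-0.06,-0.35,0],[-0.06,-0.35,0]], "turn": [0,0,0,0,0,0,0,0,0,0,0,0]}}

```text
time: 6.15
ee_pos: [0.5292, -0.1285, 0.0661]
eef_rot: [0.748, 0.664, 0.0, 0.0]
ft_force: [1.3, 2.4, 3.6]
width: 0.0235
grip_force: 20.0
```

Request:
{"name": "step_arm", "arguments": {"delta_pos": [[-0.06,-0.35,0],[-0.06,-0.35,0],[-0.06,-0.3,0],[0,-0.12,0],[0,0,0],[0,0,0]], "turn": [0,0,0,0,0,0]}}

```text
time: 6.75
ee_pos: [0.5244, -0.157, 0.0661]
eef_rot: [0.748, 0.664, -0.0, 0.0]
ft_force: [-0.8, -0.3, 4.6]
width: 0.0231
grip_force: 20.0
```

```bash
python3 - <<'E'
from h import *
c=snap('wrist','w2')
E
```

```text
(no output)
```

View pics/w2.png

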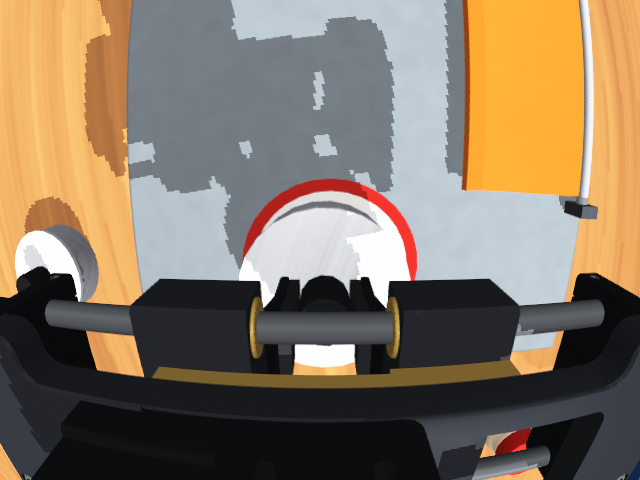

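The pot sits on the ring, with ring edges at (243,255) and (416,255) showing evenly around the body. Releasing, rising and checking from above.

Request:
{"name": "step_arm", "arguments": {"delta_pos": [[0,0,0],[0,0,0],[0,0,0],[0,0,0],[0,0,0],[0,0,0.3],[0,0,0.8],[0,0,1],[0,0,1],[0,0,1],[0,0,0.9],[0,0,0]], "turn": [0,0,0,0,0,0,0,0,0,0,0,0], "grip": 0}}

```text
time: 8.0
ee_pos: [0.5263, -0.1565, 0.1947]
eef_rot: [0.748, 0.664, 0.002, 0.002]
ft_force: [-0.2, -0.0, 1.1]
width: 0.0868
grip_force: 0.0
```

Request:
{"name": "step_arm", "arguments": {"delta_pos": [[-0.5,-1,0],[-0.5,-1,0],[-0.5,-1,0],[-0.5,-1,0],[-0.5,-1,0],[-0.5,-1,0],[-0.5,-1,0],[-0.5,-1,0],[-0.38,-0.7,0],[0,0,0]], "turn": [0.36,0.36,0.36,0.36,0.36,0.36,0.36,0.36,0.36,0]}}

```text
time: 9.0
ee_pos: [0.4128, -0.376, 0.1909]
eef_rot: [0.607, 0.795, -0.001, -0.0]
ft_force: [-0.0, 0.5, 1.0]
width: 0.0872
grip_force: 0.0
```

```bash
python3 - <<'E'
from h import *
c=snap('top','top2'); w=snap('wrist','w3')
W=world(c)
roi=(abs(W[...,1]+.158)<.07)&(abs(W[...,0]-.52)<.07)
for m in ((abs(W[...,2]-.058)<.006)&roi, (W[...,2]>.078)&(W[...,2]<.1)&roi):
    p=W[m]; r=cv2.minEnclosingCircle(p[:,:2].astype(np.float32)); print(len(p),r,p.mean(0), cv2.minAreaRect(p[:,:2].astype(np.float32)))
cv2.imwrite('pics/c2.png',cv2.resize(np.hstack([cv2.imread('pics/top2.png')[180:320,340:540]]),None,fx=3,fy=3))
print(w['view'])
E
```

```text
1238 ((0.5220158696174622, -0.15902237594127655), 0.0441080778837204) [ 0.52120337 -0.15823453  0.05609791] ((0.5218897461891174, -0.15872493386268616), (0.08633584529161453, 0.08551236987113953), 0.3389309048652649)
112 ((0.52205890417099, -0.15863965451717377), 0.011829663999378681) [ 0.52165537 -0.15836023  0.08616042] ((0.5216670036315918, -0.1585930585861206), (0.021290024742484093, 0.022448739036917686), 47.24813461303711)
[[ 9.64505595e-01  2.64062395e-01 -9.49339481e-05 -3.00480402e-01]
 [-2.54896802e-01  9.30933634e-01 -2.61515179e-01  4.78382657e-01]
 [-6.89679472e-02  2.52257052e-01  9.65199359e-01 -2.36688271e-01]
 [ 0.00000000e+00  0.00000000e+00  0.00000000e+00  1.00000000e+00]]
```

View pics/w3.png

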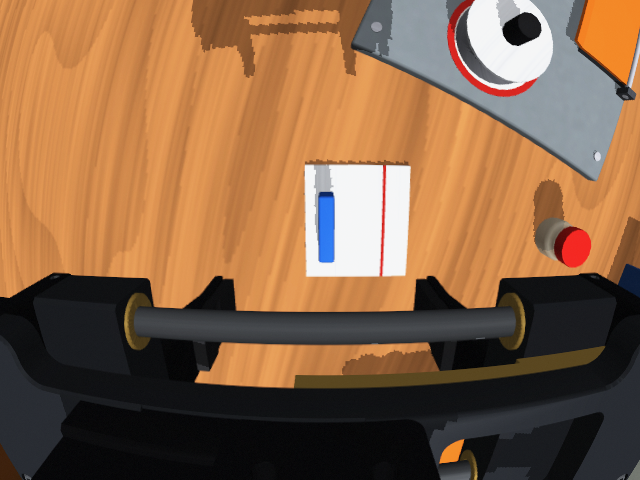

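The wrist view shows the strip with plate corners (305,165), (410,166), (406,276) and (306,276), and the rib from (326,194) to (326,262). The pot is within about 4 mm of the ring centre. I'll get the strip pose from these pixels.

```bash
cat >> h.py <<'E'
def fish(c,uv,z):
    K=c['mtx'];T=np.linalg.inv(c['view']);uv=np.atleast_2d(uv).astype(float)
    d=(uv-K[:2,2])/K[0,0];t=np.linalg.norm(d,axis=1,keepdims=True);s=np.sin(t)/t
    r=np.hstack([d[:,:1]*s,-d[:,1:]*s,-np.cos(t)])@T[:3,:3].T;o=T[:3,3]
    return o+r*((z-o[2])/r[:,2])[:,None]
E
python3 - <<'E'
from h import *
c=dict(np.load('w3.npz'))
p=fish(c,[[305,165],[410,166],[406,276],[306,276]],.004);print(p.round(4),p.mean(0).round(4))
for a,b in((0,1),(3,2)):print(np.degrees(np.arctan2(*(p[b]-p[a])[[1,0]])))
for a,b in((2,1),(3,0)):print(np.degrees(np.arctan2(*(p[b]-p[a])[[1,0]]))-90)
q=fish(c,[[326,196],[326,262]],.038);print(q,q.mean(0))
E
```

```text
[[ 0.3831 -0.3299  0.004 ]
 [ 0.4791 -0.3033  0.004 ]
 [ 0.51   -0.4097  0.004 ]
 [ 0.4119 -0.436   0.004 ]] [ 0.446  -0.3697  0.004 ]
15.476474395829705
14.998477912553625
16.158361712597255
15.165022807991448
[[ 0.40847628 -0.34860923  0.038     ]
 [ 0.42418009 -0.4057261   0.038     ]] [ 0.41632819 -0.37716766  0.038     ]
```

Request:
{"name": "step_arm", "arguments": {"delta_pos": [[0.14,0,-0.9],[0,0,-1],[0,0,-1],[0,0,-1],[0,0,-1],[0,0,-0.9],[0,0,-0.7],[0,0,-0.4],[0,0,-0.2],[0,0,-0.1],[0,0,0]], "turn": [0,0,0,0,0,0,0,0,0,0,0]}}

```text
time: 10.2
ee_pos: [0.4191, -0.3733, 0.0114]
eef_rot: [0.605, 0.796, 0.0, 0.0]
ft_force: [-0.0, -0.6, 0.8]
width: 0.0874
grip_force: 0.0
```

Request:
{"name": "step_arm", "arguments": {"delta_pos": [[0,0,0],[0,0,0],[0,0,0],[0,0,0],[0,0,0],[0,0,0],[0,0,0],[0,0,0],[0,0,0],[0,0,0],[0,0,0],[0,0,0]], "turn": [0,0,0,0,0,0,0,0,0,0,0,0], "grip": 1, "newtons": 40}}

```text
time: 11.4
ee_pos: [0.4185, -0.3735, 0.0111]
eef_rot: [0.606, 0.796, -0.0, -0.0]
ft_force: [-2.0, -0.2, 0.8]
width: 0.0137
grip_force: 40.0
```

Request:
{"name": "step_arm", "arguments": {"delta_pos": [[0,0,0.4],[0,0,0.8],[0,0,1],[0,0,1],[0,0,1],[0,0,0.7],[0,0,0.1],[0.26,0.5,0],[0.26,0.9,0],[0.26,0.9,0],[0.26,0.9,0],[0.26,0.9,0]], "turn": [0,0,0,0,0,0,0,-0.22,-0.22,-0.22,-0.22,-0.22]}}

```text
time: 12.6
ee_pos: [0.4509, -0.2696, 0.1353]
eef_rot: [0.657, 0.754, -0.0, -0.001]
ft_force: [0.2, 0.5, -1.3]
width: 0.014
grip_force: 40.0
```

Request:
{"name": "step_arm", "arguments": {"delta_pos": [[0.26,0.95,0],[0.26,0.95,0],[0.26,0.95,0],[0.26,0.95,0],[0.26,0.95,0],[0.26,0.95,0],[0.26,0.95,0],[0.26,0.95,0],[0.26,0.95,0],[0.24,0.75,0],[0,0.49,0],[0,0,0]], "turn": [-0.22,-0.22,-0.22,-0.22,-0.22,-0.22,-0.22,-0.22,-0.22,-0.18,0,0]}}

```text
time: 13.8
ee_pos: [0.5152, -0.0245, 0.1354]
eef_rot: [0.748, 0.664, -0.0, -0.0]
ft_force: [-0.4, 0.5, -2.0]
width: 0.0137
grip_force: 40.0
```

```bash
python3 - <<'E'
from h import *
print(read_state()['ee_pos'],read_state()['eef_rot'])
c=snap('wrist','w4')
E
```

```text
[ 0.51523903 -0.02453453  0.13543441] [ 7.47525235e-01  6.64233156e-01 -3.62926057e-04 -4.54569660e-04]
```

View pics/w4.png

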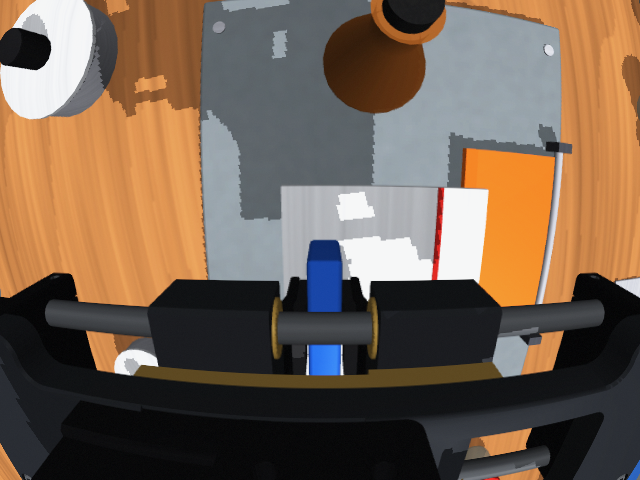

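The wrist view shows the strip level and square to the guard plate. Its left edge is at row 186 and the tuck edge near (487,190) is still short of the mouth. Lowering now.

Request:
{"name": "step_arm", "arguments": {"delta_pos": [[0,0,-0.7],[0,0,-0.9],[0,0,-0.9],[0,0,-0.7],[0,0,-0.5],[0,0,-0.3],[0,0,-0.15],[0,0,-0.08],[0,0,0]], "turn": [-0.05,0,0,0,0,0,0,0,0]}}

```text
time: 14.75
ee_pos: [0.516, -0.0262, 0.0306]
eef_rot: [0.751, 0.661, 0.0, 0.0]
ft_force: [-0.0, 0.5, -2.1]
width: 0.0135
grip_force: 40.0
```

Request:
{"name": "step_arm", "arguments": {"delta_pos": [[0,0,-0.05],[0,0,-0.05],[0,0,0]], "turn": [0,0,0]}}

```text
time: 15.05
ee_pos: [0.5162, -0.026, 0.029]
eef_rot: [0.751, 0.661, 0.001, 0.0]
ft_force: [-4.5, 0.8, 10.8]
width: 0.0138
grip_force: 40.0
```

```bash
python3 - <<'E'
from h import *
s=read_state();print(s['ee_pos'],s['ft_force'],s['torque'])
c=snap('wrist','w5');t=snap('top','top5')
a=t['image'][130:310,230:440,::-1];b=c['image'][150:400,180:600,::-1]
f=lambda i,k:cv2.resize(i,None,fx=k,fy=k,interpolation=cv2.INTER_CUBIC)
a=f(a,1.8);b=f(b,.95);h=max(len(a),len(b));p=lambda i:cv2.copyMakeBorder(i,0,h-len(i),0,0,0)
cv2.imwrite('pics/m5.png',np.hstack([p(a),p(b)]))
W=world(t);m=(abs(W[...,0]-.6)<.03)
hsv=cv2.cvtColor(t['image'],cv2.COLOR_RGB2HSV)
q=W[(hsv[...,0]>5)&(hsv[...,0]<16)&(hsv[...,1]>230)&(hsv[...,2]>150)&(W[...,0]>.58)&(W[...,0]<.72)&(abs(W[...,1]+.04)<.1)]
print(cv2.minAreaRect(q[:,:2].astype(np.float32)))
E
```

```text
[ 0.51620974 -0.0260122   0.02898138] [-4.45458126  0.81629495 10.78219852] [-0.01722855  1.12328228 -0.0353911 ]
((0.6737157106399536, -0.0474405363202095), (0.15038074553012848, 0.048853322863578796), 83.15142822265625)
```

View pics/m5.png

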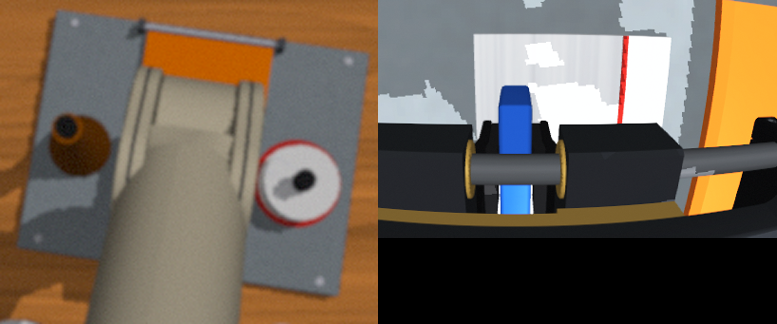

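Strip is flat on the deck, contact about 11 N. Easing off slightly and sliding in.

Request:
{"name": "step_arm", "arguments": {"delta_pos": [[0,0,0.03],[0.1,-0.012,0],[0.1,-0.013,0],[0.1,-0.012,0],[0.1,-0.013,0],[0.1,-0.012,0],[0.1,-0.013,0],[0.1,-0.012,0],[0.1,-0.013,0],[0.1,-0.012,0],[0.1,-0.013,0],[0.1,-0.012,0]], "turn": [0,0,0,0,0,0,0,0,0,0,0,0]}}

```text
time: 16.35
ee_pos: [0.5433, -0.0294, 0.029]
eef_rot: [0.751, 0.661, 0.0, -0.0]
ft_force: [-4.9, -0.2, 6.8]
width: 0.0136
grip_force: 40.0
```

Request:
{"name": "step_arm", "arguments": {"delta_pos": [[0.1,-0.012,0],[0.1,-0.013,0],[0.1,-0.012,0],[0.1,-0.013,0],[0.1,-0.012,0],[0,0,0]], "turn": [0,0,0,0,0,0]}}

```text
time: 16.95
ee_pos: [0.5563, -0.031, 0.029]
eef_rot: [0.751, 0.661, 0.0, 0.0]
ft_force: [-1.8, -0.3, 4.6]
width: 0.0142
grip_force: 40.0
```

Request:
{"name": "step_arm", "arguments": {"delta_pos": [[0.1,-0.012,0],[0.1,-0.013,0],[0.1,-0.012,0],[0.1,-0.013,0],[0.1,-0.012,0],[0.1,-0.013,0],[0,0,0],[0,0,0]], "turn": [0,0,0,0,0,0,0,0]}}

```text
time: 17.75
ee_pos: [0.5712, -0.0329, 0.029]
eef_rot: [0.751, 0.661, 0.0, 0.0]
ft_force: [-1.3, -0.1, 5.3]
width: 0.0138
grip_force: 40.0
```

```bash
python3 - <<'E'
from h import *
s=read_state();print(s['ee_pos'],s['ft_force'],s['torque'])
c=snap('wrist','w6');t=snap('side','side6')
f=lambda i,k:cv2.resize(i,None,fx=k,fy=k,interpolation=cv2.INTER_CUBIC)
a=f(t['image'][180:340,250:440,::-1],2);b=c['image'][100:420,180:600,::-1]
cv2.imwrite('pics/m6.png',np.hstack([a,b]))
E
```

```text
[ 0.57121612 -0.03287195  0.02903537] [-1.34360816 -0.09692014  5.33946017] [-0.05296898  0.50008402  0.01668232]
```

View pics/m6.png

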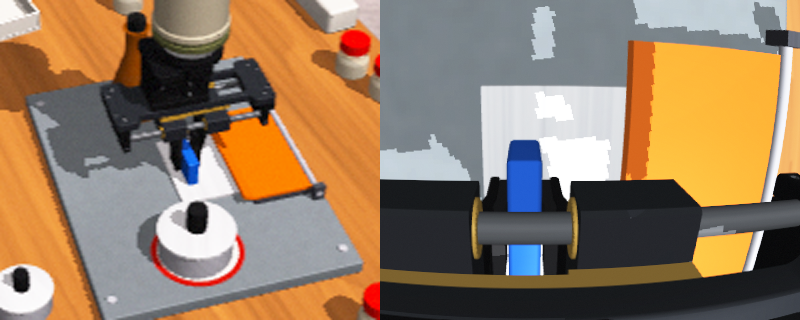

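The red line is hidden under the guard plate, the plate is shut, and the strip's side edge sits about 22 mm inside the plate's side, parallel to it. Pressing down firmly now.

Request:
{"name": "step_arm", "arguments": {"delta_pos": [[0,0,-0.04],[0,0,-0.04],[0,0,-0.02],[0,0,0],[0,0,0],[0,0,0],[0,0,0],[0,0,0]], "turn": [0,0,0,0,0,0,0,0], "newtons": 50}}

```text
time: 18.65
ee_pos: [0.5712, -0.0329, 0.0289]
eef_rot: [0.751, 0.661, 0.001, -0.0]
ft_force: [-17.1, 2.0, 36.1]
width: 0.0136
grip_force: 50.0
```

Request:
{"name": "step_arm", "arguments": {"delta_pos": [[0,0,0.04],[0,0,0],[0,0,0],[0,0,0],[0,0,0],[0,0,0]], "turn": [0,0,0,0,0,0]}}

```text
time: 19.25
ee_pos: [0.5712, -0.0329, 0.029]
eef_rot: [0.751, 0.661, 0.001, -0.0]
ft_force: [-10.1, 0.9, 23.6]
width: 0.0135
grip_force: 50.0
```

```bash
python3 - <<'E'
from h import *
s=read_state();print(s['ee_pos'],s['eef_rot'],s['ft_force'],s['torque'])
c=snap('wrist','w7');t=snap('top','top7')
a=np.load('w6.npz')['image'];print('wrist change since w6',np.abs(a.astype(int)-c['image']).mean())
W=world(t);Wo=world(dict(np.load('top1.npz')))
for n,X,Y in(('flask',.56,.1),('jarA',.65,.32),('jarB',.657,-.32)):
  print(n,[np.median(w[(w[...,2]>.04)&(w[...,2]<.16)&(abs(w[...,0]-X)<.04)&(abs(w[...,1]-Y)<.04)],0).round(3) for w in(Wo,W)])
E
```

```text
[ 0.57121841 -0.03285156  0.02897469] [ 7.50564881e-01  6.60796398e-01  6.80453551e-04 -1.34067175e-04] [-10.06506618   0.90465195  23.64835932] [0.10471832 2.33107049 0.03001932]
wrist change since w6 0.8326931423611111
flask [array([0.556, 0.097, 0.081]), array([0.556, 0.097, 0.081])]
jarA [array([0.648, 0.321, 0.054]), array([0.648, 0.321, 0.054])]
jarB [array([ 0.656, -0.321,  0.053]), array([ 0.656, -0.321,  0.053])]
```

Pressed steadily at about 24 N and the bystanders I checked haven't moved. Handing in.

```bash
python3 -c "
from bench import *
print(close_job())"
```

```text
the job is handed in; nothing more can be done
None
```

I handed the job in at about 19 s: the pot was slid to within about 4 mm of the ring centre, and the strip is tucked straight under the shut guard plate, an estimated 10 mm past its red line. It is still gripped and pressed flat at about 24 N; the flask and jars have not moved, and I did not re-measure the tray, which the arm never went near.

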